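# Slide a tall bottle crate home at the bottle filler

## Robot

A 6-joint arm with a two-finger parallel gripper is mounted at the origin on the work surface. World frame = base frame: x ahead of the robot, y to its left, z up, the work surface at z = 0. Lengths are in m, angles in rad, forces in N, time in s.
With the tool pointing down it reaches from about 0.325 to 0.775 m from the base axis. Payload 9.3 kg.
Tool frame: the origin (TCP) lies between the finger pads; the fingertips stand arm.finger_overhang ahead of it and the grasp point (between the pads) lies 3 mm ahead of it (arm.finger_overhang is the distance from the TCP to the fingertips, in m); x points along the fingers, z is the direction in which the jaws open and shut, and the axes are right-handed (so a half turn about x gives the same grasp; the last joint's range is limited). The gripper opens to 85 mm and grips with 20 to 120 N. Pads are 22 mm wide; open, the fingers measure 114 mm over their backs; the gripper's body (76 mm by 85 mm) begins 54 mm behind the grasp point. The pads swing forward as they close: fully open they stand 13 mm farther back than shut.
Start: joints at [-1.337, 0.259, 0.021, 1.334, 0, 1.418], TCP at [0.207, -0.509, 0.253] pointing down, gripper open.
Joint ranges: [-3.04, 3.04], [-0.91, 1.82], [-1.04, 1.36], [-1.92, 1.95], [-1.52, 1.45], [-3.14, 3.14]. Speed limits (rad/s): [2.22, 2.22, 2.79, 3.14, 3.14, 3.14].

## Interface

Orientations are given as a unit quaternion [x, y, z, w].
In Python, from workcell import sensors, snapshot, finish_job, arm gives the robot as it stands. The module is installed in compiled form; this text tells all that it offers.
- The arm moves only by the tool move_arm, never from a script. Its argument "steps" is text: rows parted by semicolons, each of 7 numbers parted by spaces: the shift along the tool's x, y, z in m, then the turn, a rotation vector about the tool's x, y, z in rad, then the opening, from 0 (shut) to 1 (fully open). A call has 1 to 12 rows; each row is the pose to reach, as a shift and turn from the pose commanded when the call began, along the tool's axes at that moment; what a row does not reach only later rows make up. A row lasts 1/8 s, in which the tool goes at most 62.5 mm and 10.7 degrees, less where a joint would pass 70% of its speed; a pose out of reach is approached as far as the arm can. A call with a gripper value outside its range is refused whole. The fingers move at their own pace and stop on an object; "newtons" is the grip in N (left out, the last holds). Time passes only in rows, so rows that repeat a pose let the fingers close. It gives the time, the measured TCP pose, the force and the opening at its end, in the units of the state.
- sensors.get_state(): the state, without advancing time (a new reading comes with each control period).
- snapshot(name): name is "scene" or "top"; returns a dict with "img" (400x640x3 uint8, red, green, blue), "fx", "fy", "cx", "cy" (pixels), "origin" and "rotation" of the camera in the world. Camera axes: x right, y up, looking along -z (the intrinsics and any distortion apply to the point x, -y, -z); pixel columns grow to the right and rows downward; lengths in m; the calibration is good to about 2 mm. A picture is of the moment at which its call begins. There is no depth.
- finish_job(): hands the job in, once; it reports no verdict.
The state is a dict: "time_s": time; "joint_pos": joint angles; "qd": joint speeds; "joint_efforts": joint torques, N m; "eef_pos": TCP position; "tool_rot": TCP orientation; "force": force on the tool from outside, world axes, zero at the start; "ft_torque": the same for the moment, N m; "finger_gap": opening from 0.0 (shut) to 1.0 (fully open).
Only numpy, scipy, OpenCV 4.12 (cv2) and the standard library are available. Lean on these libraries where they do the work, as an engineer would, in place of code of your own. Each camera call takes 0.05 s, during which the arm holds its last target.

## Task

Set the crate of bottles ready at the filler: push it across the bench, low down on its base board and nowhere above it, so that it slides standing flat until its base is flush against the long back rail and also against the rectangular end stop, which stands at the left or the right end of the rail. Do not tip, lift or grip the crate, leave everything else on the bench where it is, and let go of the crate at the end.

Things in the scene. Friction and masses are not known exactly. Their poses are not given: they have to be found in the camera images.
- crate: tall slatted crate with four bottles fixed on a square base board; one rigid piece, 1.6 to 2.2 kg, 8 to 15 N to slide. Base board 170 x 170 mm, 32 mm thick; crate above it 102 x 102 mm, centred (the board sticks out 34 mm all round), 190 mm high; bottle necks to 284 mm. Origin: centre of the underside, on the bench; x, y square to the board's sides, z up
- rail: long low dark steel rail with three black knobs on top, fixed, far side of the filling place: 720 mm long (y), 30 mm thick (x), 45 mm high (72 with knobs). Origin: on the bench, mid-length of its front face (towards the robot). x points away from the robot, square to that face, y along the face to the left; the crate stands on its -x side
- stop: end stop: dark steel rectangular block, 100 mm (x) x 40 mm (y, along the rail) x 60 mm high, fixed at the left or right end of the rail (varies). Origin: centre of its underside, 60 mm in front of the rail's face and 275 mm from the rail's mid-length; axes parallel to the rail's
- drain: round steel drain spout, 64 mm across, 45 mm high, fixed at the rail's other end, as far from mid-length as the stop. Not the stop. Origin: centre of its underside
- bottle_a: bystander, leave it alone: tall empty bottle, 72 mm across, 280 mm high, standing in front on the left (+y). Origin at the centre of its underside
- bottle_b: bystander, leave it alone: tall empty bottle, 72 mm across, 280 mm high, standing in front on the right (-y). Origin at the centre of its underside
- bottle_c: bystander, leave it alone: tall empty bottle, 72 mm across, 280 mm high, of brown glass, standing at the far left. Origin at the centre of its underside
- jar: bystander, leave it alone: low lidded jar, 64 mm across, 85 mm high, outside the left end of the filling place. Origin at the centre of its underside
- cup: bystander, leave it alone: open steel cup, 76 mm across, 90 mm high, outside the right end of the filling place. Origin at the centre of its underside
- wrench: bystander, leave it alone: wrench lying on the bench, at the right
- bung: bystander, leave it alone: rubber bung, 56 mm across, 45 mm high, in front on the right. Origin at the centre of its underside

How it is judged:
By the outcome, as a careful person would: the job done as asked, in the order asked, and still so for the second after the job is handed in, with the robot touching nothing.
It also fails if it takes over 58 s, if anything falls off the work surface, if the arm or the gripper's body presses on something with over 40 N, if the wrist force passes 120 N, or if a joint passes its speed limit or range.

## Working session

There is one attempt and no reset: what is moved stays moved. The work goes in short steps, Python scripts to look and compute and a tool call to move; the robot and the scene stay as the last step left them, time stands still between calls to the robot, and variables do not carry over. Pictures are saved under pics/ and viewed, and the job is handed in when it is done.

Besides the shell and the picture viewer there is one more tool, called after "Emit:" by a JSON object that holds its "method" and its "body", one argument or row to a line. move_arm: Moves the arm, as the interface text tells. Its arguments: {"type":"object","properties":{"steps":{"type":"string"},"newtons":{"type":"number"}},"required":["steps"]}

```bash
mkdir -p pics; cat > h.py <<'E'
import numpy as np,cv2
from workcell import sensors,snapshot,arm
def save(name,fn):
    s=snapshot(name); cv2.imwrite(fn,cv2.cvtColor(s['img'],cv2.COLOR_RGB2BGR)); 
    import pickle; pickle.dump(s,open(name+'.pkl','wb')); return s
def px2w(s,u,v,z):
    d=np.array([(u-s['cx'])/s['fx'],-(v-s['cy'])/s['fy'],-1.]); d=np.array(s['rotation'])@d; o=np.array(s['origin'])
    return o+d*(z-o[2])/d[2]
def w2px(s,p):
    c=np.array(s['rotation']).T@(np.array(p)-np.array(s['origin']))
    return s['cx']+s['fx']*c[0]/-c[2], s['cy']+s['fy']*c[1]/c[2]
E
python3 - <<'E'
from h import *
for n in('scene','top'):
    s=save(n,f'pics/{n}0.png'); print({k:v for k,v in s.items() if k!='img'})
print(sensors.get_state()); print(arm.finger_overhang)
E
```

```text
{'fx': 466.19885889431924, 'fy': 466.19885889431924, 'cx': 321.84730844210355, 'cy': 202.96515377827566, 'origin': array([1.21818506, 0.73212932, 1.38706579]), 'rotation': array([0.11253147, 0.29258206, 0.8890027 , 0.33377629])}
{'fx': 460.60803719800276, 'fy': 460.60803719800276, 'cx': 316.71327170705274, 'cy': 199.17277237038283, 'origin': array([ 0.42656654, -0.02797912,  1.3277741 ]), 'rotation': array([ 0.03296479, -0.04437856, -0.70114522,  0.71087218])}
{'time_s': 0.1, 'joint_pos': array([-1.33659486e+00,  2.59168669e-01,  2.08379432e-02,  1.33369584e+00,
        4.12228512e-06,  1.41818657e+00]), 'qd': array([-0.00078432, -0.00178914,  0.00120454, -0.00270558,  0.00043692,
       -0.00026575]), 'joint_efforts': array([ 6.03560635e-03, -5.56690586e+01,  3.45074272e+01,  1.14035147e-02,
       -1.49026541e-04,  1.15744832e-06]), 'eef_pos': array([ 0.20742067, -0.50915166,  0.25270891]), 'tool_rot': array([ 0.39487238,  0.58709749, -0.39428071,  0.58645977]), 'force': array([-0.09770981,  0.77006062, -0.0499994 ]), 'ft_torque': array([ 0.01069742, -0.0189424 , -0.03755356]), 'finger_gap': 0.9954205247772366}
0.022
```

```bash
sed -i "s/np.array(s\['rotation'\])/R_(s)/g" h.py; cat >> h.py <<'E'
from scipy.spatial.transform import Rotation as Ro
def R_(s): return Ro.from_quat(s['rotation']).as_matrix()
E
```

```text
(no output)
```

View pics/scene0.png

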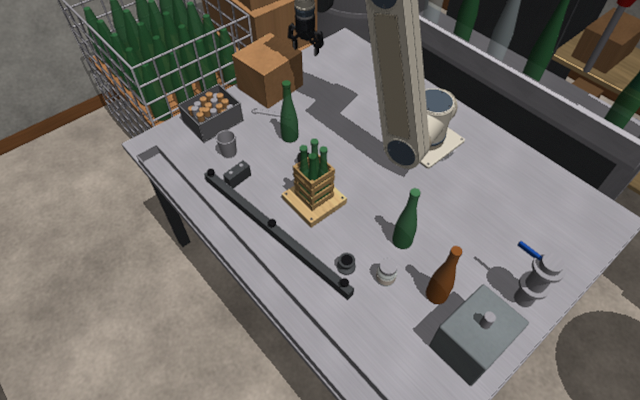

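View pics/top0.png

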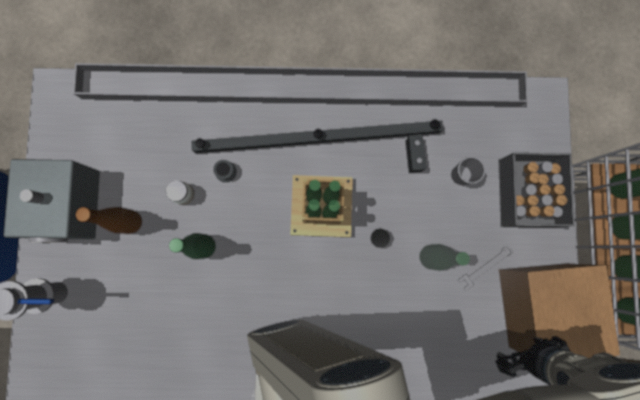

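The stop (416,155) is at the right end (-y) and the drain (225,170) at the left. The crate base is around (290-354, 177-237), and the bung at (381,238).

```bash
python3 - <<'E'
import cv2
i=cv2.imread('pics/top0.png')
cv2.imwrite('pics/c1.png',cv2.resize(i[110:250,270:480],None,fx=3.8,fy=3.8,interpolation=cv2.INTER_CUBIC))
cv2.imwrite('pics/c2.png',cv2.resize(i[110:270,150:350],None,fx=3.7,fy=3.7,interpolation=cv2.INTER_CUBIC))
E
```

```text
(no output)
```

View pics/c1.png

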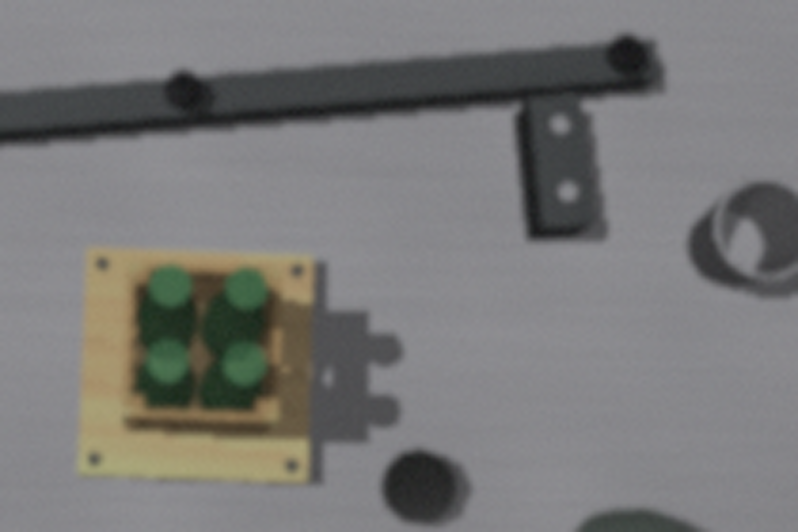

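View pics/c2.png

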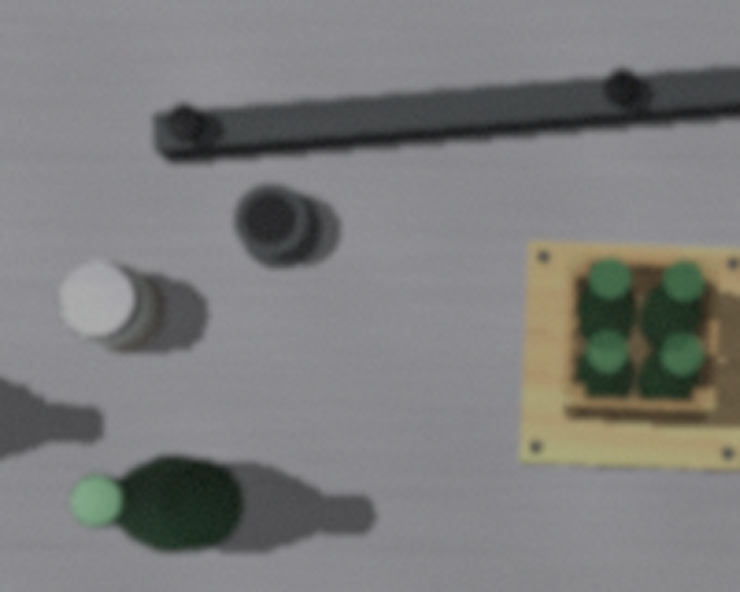

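```bash
cat > m.py <<'E'
from h import *; import pickle
s=pickle.load(open('top.pkl','rb'))
c1=lambda a,b,z:px2w(s,270+(a+.5)/3.8-.5,110+(b+.5)/3.8-.5,z)
c2=lambda a,b,z:px2w(s,150+(a+.5)/3.7-.5,110+(b+.5)/3.7-.5,z)
print('crate');C=np.array([c1(87,247,.032),c1(315,258,.032),c1(310,477,.032),c1(79,468,.032)]);print(C.round(3),C.mean(0))
print([np.linalg.norm(C[i]-C[i-1]) for i in range(4)])
for i in range(4):
    d=C[i]-C[i-1]; print(np.degrees(np.arctan2(d[1],d[0])))
print('rail top edge',c1(640,85,.045),c1(0,132,.045),c2(170,150,.045),'bottom',c1(640,92,0),c1(0,142,0),c2(180,160,0))
print('stop top',[c1(*p,.06).round(3) for p in((530,97),(588,97),(594,225),(538,228))],'bot left',c1(528,238,0))
print('bung',c1(420,487,.04),'drain',c2(270,217,.045),'jar',c2(97,298,.085),'bottleA base',c2(190,503,.06),'cup',c1(765,230,.09))
print('bottleB',px2w(s,438,257,.06),px2w(s,462,259,.28))
E
python3 m.py
```

```text
crate
[[ 0.638  0.022  0.032]
 [ 0.633 -0.149  0.032]
 [ 0.469 -0.146  0.032]
 [ 0.473  0.025  0.032]] [ 0.55322035 -0.06231866  0.032     ]
[np.float64(0.1651834186136173), np.float64(0.17103658085543277), np.float64(0.16385250486438432), np.float64(0.17084248909588454)]
-0.9828869335246547
-91.90169564838565
178.95489377652066
88.54367808929337
rail top edge [ 0.76606581 -0.39244858  0.045     ] [0.72194654 0.08764248 0.045     ] [0.70174581 0.29588034 0.045     ] bottom [ 0.77239916 -0.40514494  0.        ] [0.72444647 0.09150987 0.        ] [0.7035009  0.29905257 0.        ]
stop top [array([ 0.752, -0.306,  0.06 ]), array([ 0.752, -0.349,  0.06 ]), array([ 0.656, -0.352,  0.06 ]), array([ 0.653, -0.311,  0.06 ])] bot left [ 0.65585787 -0.31657723  0.        ]
bung [ 0.46229273 -0.22654109  0.04      ] drain [0.6511766 0.2180455 0.045    ] jar [0.58215116 0.33437567 0.085     ] bottleA base [0.43404158 0.26644479 0.06      ] cup [ 0.64884666 -0.46843795  0.09      ]
bottleB [ 0.41130331 -0.38242359  0.06      ] [ 0.41013707 -0.37553368  0.28      ]
```

```bash
cat >> h.py <<'E'
def orient(yaw,tilt,sgn=1):
    """push dir = yaw (deg, world); fingers down, tips tilted toward push dir; jaw axis = sgn*left-of-push"""
    a,t=np.radians(yaw),np.radians(tilt)
    p=np.array([np.cos(a),np.sin(a),0]); x=p*np.sin(t)-np.array([0,0,np.cos(t)])
    z=sgn*np.array([-np.sin(a),np.cos(a),0]); return np.stack([x,np.cross(z,x),z],1)
def plan(p,R,p0=None,R0=None):
    st=sensors.get_state()
    if p0 is None:p0=st['eef_pos']
    if R0 is None:R0=Ro.from_quat(st['tool_rot']).as_matrix()
    d=R0.T@(np.array(p)-p0); r=Ro.from_matrix(R0.T@R).as_rotvec()
    print('shift',d.round(4),'rot',r.round(4),'deg',np.degrees(np.linalg.norm(r)).round(1))
E
python3 - <<'E'
from h import *
R=Ro.from_quat(sensors.get_state()['tool_rot']).as_matrix(); print(R.round(3))
for s in(1,-1): plan([.40,-.062,.30],orient(-1.7,12,s))
E
```

```text
[[-0.     0.926  0.377]
 [ 0.001  0.377 -0.926]
 [-1.     0.    -0.001]]
shift [-0.0468  0.347  -0.3415] rot [-2.7119 -0.2851 -0.0619] deg 156.3
shift [-0.0468  0.347  -0.3415] rot [ 0.4148 -0.0448  0.2065] deg 26.7
```

Emit:
{"method": "move_arm", "body": {
  "steps": "-0.03 0 0 0 0 0 1;-0.06 0.02 -0.02 0 0 0 1;-0.06 0.055 -0.055 0.04 0 0.02 1;-0.06 0.09 -0.09 0.08 -0.01 0.04 1;-0.06 0.125 -0.125 0.13 -0.01 0.06 1;-0.06 0.16 -0.16 0.18 -0.02 0.08 1;-0.06 0.195 -0.195 0.23 -0.02 0.11 1;-0.06 0.23 -0.23 0.28 -0.03 0.14 1;-0.06 0.265 -0.265 0.33 -0.04 0.17 1;-0.055 0.30 -0.30 0.37 -0.04 0.19 1;-0.05 0.33 -0.325 0.40 -0.045 0.2 1;-0.047 0.347 -0.3415 0.4148 -0.0448 0.2065 1"
}}

```text
time_s: 1.6
eef_pos: [0.4001, -0.0604, 0.3]
tool_rot: [0.556, 0.437, -0.453, 0.543]
force: [-0.0, -1.2, -0.2]
finger_gap: 1.002
```

```bash
python3 - <<'E'
from h import *
save('top','pics/top1.png');s=save('scene','pics/scene1.png')
i=cv2.imread('pics/scene1.png'); 
cv2.imwrite('pics/c3.png',cv2.resize(i[130:310,190:420],None,fx=3.3,fy=3.3,interpolation=cv2.INTER_CUBIC))
st=sensors.get_state();print(st['eef_pos'],st['time_s'],st['force'])
E
```

```text
[ 0.40003321 -0.06029583  0.29985175] 1.7 [ 0.05962659 -0.3766073   0.81746737]
```

View pics/c3.png

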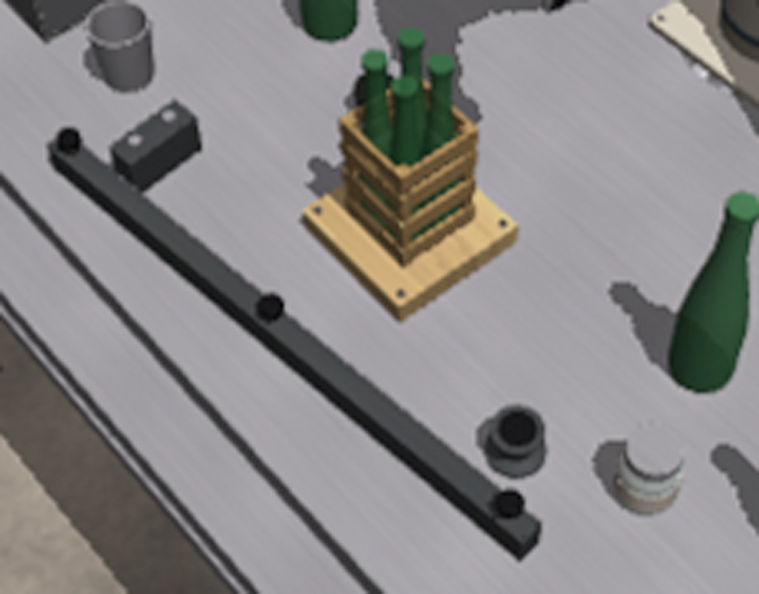

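View pics/scene1.png

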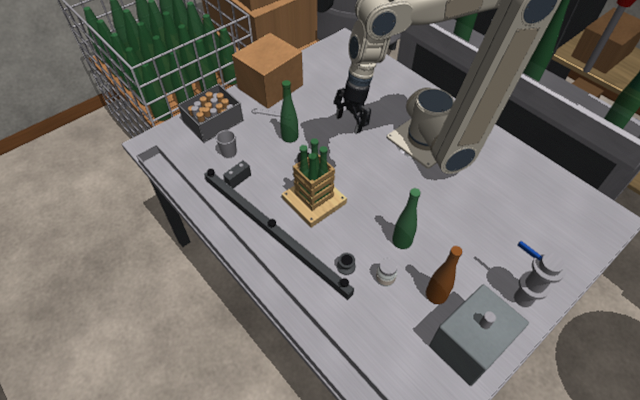

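The gripper hovers at (355,105) in front of the crate, with everything unmoved. In the crop, the crate board corners are at about (304,214), (402,306) and (517,230). I'll cross-check those.

```bash
python3 - <<'E'
from h import *; import pickle
s=pickle.load(open('scene.pkl','rb'))
c=lambda a,b,z:px2w(s,190+(a+.5)/3.3-.5,130+(b+.5)/3.3-.5,z).round(4)
for p in((304,214),(402,306),(517,230)):print(c(*p,.032))
print('stop near-top corners',c(112,150,.06),c(140,176,.06),c(200,133,.06))
print('rail back bottom ends',c(520,558,0), 'knobs',c(68,138,.07),c(270,306,.07),c(510,502,.07))
print('drain',c(517,428,.045))
# descend plan: to start-of-descent, tip centre z .010
t=np.radians(12)
z=.010+.022*np.cos(t)
print(z); plan([.40,-.062,z],orient(-1.7,12,-1))
E
```

```text
[ 0.6367 -0.144   0.032 ]
[0.6347 0.0213 0.032 ]
[0.4734 0.0276 0.032 ]
stop near-top corners [ 0.7548 -0.3384  0.06  ] [ 0.7526 -0.2868  0.06  ] [ 0.6656 -0.294   0.06  ]
rail back bottom ends [0.7267 0.3054 0.    ] knobs [ 0.7856 -0.3772  0.07  ] [ 0.7539 -0.0483  0.07  ] [0.7195 0.2789 0.07  ]
drain [0.6492 0.2151 0.045 ]
0.03151924721614372
shift [ 0.2625 -0.0557  0.0016] rot [ 0.003  -0.0001  0.0001] deg 0.2
```

Emit:
{"method": "move_arm", "body": {
  "steps": "0.03 -0.006 0 0 0 0 1;0.07 -0.015 0 0 0 0 1;0.11 -0.023 0 0 0 0 1;0.15 -0.032 0 0 0 0 1;0.19 -0.04 0.001 0 0 0 1;0.22 -0.047 0.001 0 0 0 1;0.245 -0.052 0.001 0 0 0 1;0.2625 -0.0557 0.0016 0 0 0 1;0.2625 -0.0557 0.0016 0 0 0 1"
}}

```text
time_s: 2.82
eef_pos: [0.3992, -0.0644, 0.031]
tool_rot: [0.556, 0.437, -0.454, 0.542]
force: [-0.7, -0.2, -0.2]
finger_gap: 1.002
```

```bash
python3 - <<'E'
from h import *
s=save('scene','pics/scene2.png');save('top','pics/top2.png')
i=cv2.imread('pics/scene2.png'); 
cv2.imwrite('pics/c4.png',cv2.resize(i[110:240,260:440],None,fx=4.2,fy=4.2,interpolation=cv2.INTER_CUBIC))
st=sensors.get_state();print(st['eef_pos'],st['time_s'],st['force'])
plan([.46,-.062,.0315],orient(-1.7,12,-1))
E
```

```text
[ 0.40020068 -0.06460241  0.03228208] 2.925 [-0.59973566  0.83034832 -0.76195671]
shift [ 0.0132  0.0582 -0.0044] rot [-0.0002  0.0013 -0.0001] deg 0.1
```

View pics/c4.png

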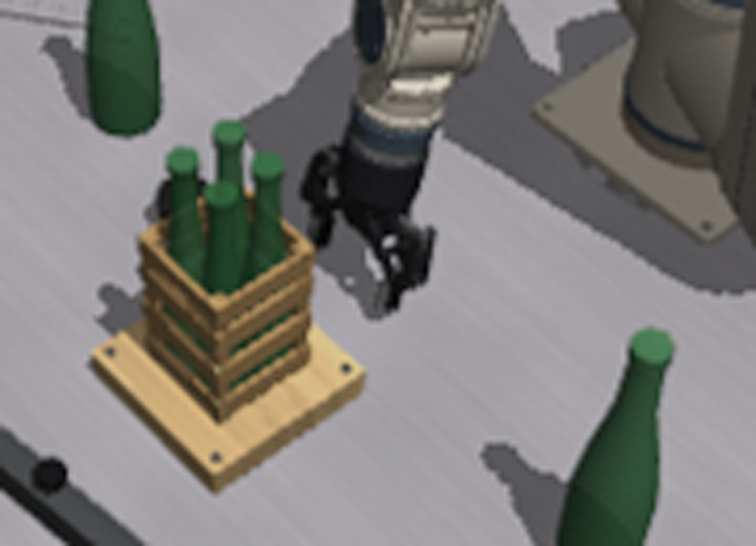

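View pics/top2.png

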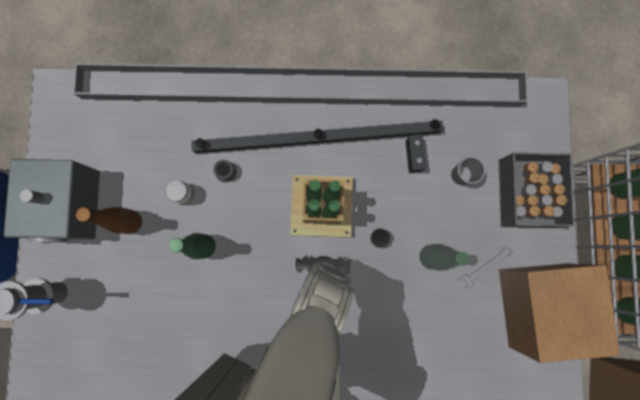

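```bash
python3 - <<'E'
from h import *; import pickle
s=pickle.load(open('scene.pkl','rb'))
p=np.array([.4002,-.0646,.032]);R=orient(-1.7,12,-1)
for o in(.009,.022,.035):
  for z in(-.0425,-.057):
    for y in(-.011,.011):
      u,v=w2px(s,p+R@[o,y,z]); print(o,z,y,((u-260+.5)*4.2-.5).__round__(),((v-110+.5)*4.2-.5).__round__(), (p+R@[o,y,z]).round(3))
E
```

```text
0.009 -0.0425 -0.011 392 304 [ 0.393 -0.022  0.021]
0.009 -0.0425 0.011 374 313 [ 0.414 -0.022  0.025]
0.009 -0.057 -0.011 402 314 [ 0.393 -0.007  0.021]
0.009 -0.057 0.011 385 322 [ 0.415 -0.008  0.025]
0.022 -0.0425 -0.011 389 314 [ 0.395 -0.022  0.008]
0.022 -0.0425 0.011 371 323 [ 0.417 -0.023  0.013]
0.022 -0.057 -0.011 399 324 [ 0.396 -0.007  0.008]
0.022 -0.057 0.011 382 333 [ 0.417 -0.008  0.013]
0.035 -0.0425 -0.011 386 325 [ 0.398 -0.022 -0.005]
0.035 -0.0425 0.011 368 333 [ 0.419 -0.023  0.   ]
0.035 -0.057 -0.011 396 334 [ 0.398 -0.008 -0.005]
0.035 -0.057 0.011 379 343 [ 0.42  -0.008  0.   ]
```

```bash
cat >> h.py <<'E'
def rows(wps,sgn=-1):
    for x,y,z,yaw,tilt in wps: plan([x,y,z],orient(yaw,tilt,sgn))
E
python3 - <<'E'
from h import *
rows([(.42,-.063,.026,-1.7,12),(.445,-.063,.026,-1.7,12),(.455,-.063,.026,-1.7,12),(.51,-.066,.026,3,12)])
E
```

```text
shift [ 0.0102  0.018  -0.0022] rot [-0.0002  0.0013 -0.0001] deg 0.1
shift [ 0.0154  0.0424 -0.003 ] rot [-0.0002  0.0013 -0.0001] deg 0.1
shift [ 0.0175  0.0522 -0.0033] rot [-0.0002  0.0013 -0.0001] deg 0.1
shift [ 0.029   0.1061 -0.0019] rot [-0.0804  0.0183 -0.0001] deg 4.7
```

Emit:
{"method": "move_arm", "body": {
  "steps": "0.0102 0.018 -0.002 0 0 0 1;0.013 0.03 -0.003 0 0 0 1;0.0154 0.042 -0.003 0 0 0 1;0.0165 0.047 -0.003 0 0 0 1;0.0175 0.052 -0.003 0 0 0 1;0.0187 0.058 -0.003 -0.008 0.002 0 1;0.02 0.064 -0.003 -0.017 0.004 0 1;0.0213 0.07 -0.003 -0.026 0.006 0 1;0.0226 0.076 -0.003 -0.035 0.008 0 1;0.0238 0.082 -0.003 -0.044 0.01 0 1;0.025 0.088 -0.0025 -0.053 0.012 0 1"
}}

```text
time_s: 4.3
eef_pos: [0.4878, -0.0639, 0.0247]
tool_rot: [0.543, 0.453, -0.44, 0.553]
force: [-16.3, -1.7, 9.2]
finger_gap: 1.0
```

```bash
python3 - <<'E'
from h import *
s=save('scene','pics/scene3.png')
t=save('top','pics/top3.png')
i=cv2.imread('pics/scene3.png'); j=cv2.imread('pics/top3.png')
a=cv2.resize(i[110:240,240:420],None,fx=2.2,fy=2.2,interpolation=cv2.INTER_CUBIC)
b=cv2.resize(j[110:240,240:420],None,fx=2.2,fy=2.2,interpolation=cv2.INTER_CUBIC)
cv2.imwrite('pics/c5.png',np.hstack([a,b]))
st=sensors.get_state();print(st['eef_pos'],st['time_s'],st['force'])
R=Ro.from_quat(st['tool_rot']).as_matrix();print(np.degrees(np.arctan2(R[1,0],R[0,0])))
E
```

```text
[ 0.48892218 -0.06399215  0.02479163] 4.4 [-8.69593604 -0.9564576   2.07472375]
1.426157729708685
```

View pics/c5.png

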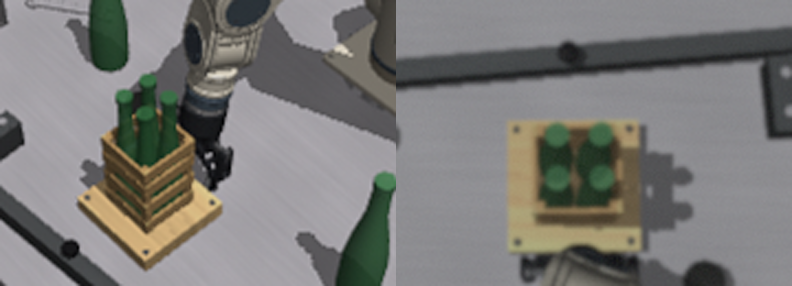

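The crate slides flat, pushed at its board by both fingers, and is turning with the tool.

```bash
python3 - <<'E'
from h import *
rows([(.49,-.064,.026,1.5,12),(.52,-.0665,.0265,4,12),(.544,-.0685,.0265,5.5,12)])
E
```

```text
shift [-0.001   0.0013  0.    ] rot [-0.0017  0.0003  0.0051] deg 0.3
shift [0.0046 0.0307 0.0033] rot [-0.0444  0.0092  0.0051] deg 2.6
shift [0.0095 0.0542 0.0059] rot [-0.0701  0.0146  0.0051] deg 4.1
```

Emit:
{"method": "move_arm", "body": {
  "steps": "0 0.006 0.0007 -0.009 0.002 0 1;0.001 0.012 0.0013 -0.018 0.004 0 1;0.002 0.018 0.002 -0.027 0.006 0 1;0.0033 0.024 0.0027 -0.036 0.008 0.002 1;0.0046 0.030 0.0033 -0.0444 0.0092 0.003 1;0.006 0.036 0.004 -0.051 0.011 0.003 1;0.007 0.042 0.0046 -0.058 0.012 0.004 1;0.0083 0.048 0.0052 -0.064 0.0135 0.004 1;0.0095 0.054 0.0059 -0.07 0.0146 0.005 1"
}}

```text
time_s: 5.52
eef_pos: [0.543, -0.0681, 0.0257]
tool_rot: [0.527, 0.472, -0.418, 0.569]
force: [-8.8, 0.1, -5.5]
finger_gap: 0.995
```

```bash
python3 - <<'E'
from h import *
s=save('scene','pics/scene4.png')
t=save('top','pics/top4.png')
i=cv2.imread('pics/scene4.png'); j=cv2.imread('pics/top4.png')
a=cv2.resize(i[130:260,210:390],None,fx=2.2,fy=2.2,interpolation=cv2.INTER_CUBIC)
b=cv2.resize(j[110:240,260:440],None,fx=2.2,fy=2.2,interpolation=cv2.INTER_CUBIC)
cv2.imwrite('pics/c6.png',np.hstack([a,b]))
st=sensors.get_state();print(st['eef_pos'],st['time_s'],st['force'])
R=Ro.from_quat(st['tool_rot']).as_matrix();print(np.degrees(np.arctan2(R[1,0],R[0,0])))
rows([(.548,-.0685,.0265,5.5,12),(.552,-.069,.0265,5.5,12),(.556,-.069,.0265,5.5,12)])
E
```

```text
[ 0.54395656 -0.06837149  0.02607355] 5.625 [-5.15635549 -0.3743897  -3.35224645]
5.697263332677179
shift [0.0004 0.004  0.0005] rot [ 0.0001 -0.0007  0.0006] deg 0.1
shift [0.0012 0.0079 0.0014] rot [ 0.0001 -0.0007  0.0006] deg 0.1
shift [0.0021 0.0118 0.0018] rot [ 0.0001 -0.0007  0.0006] deg 0.1
```

View pics/c6.png

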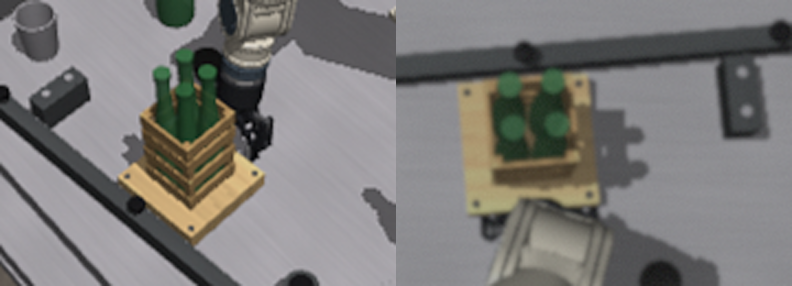

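Emit:
{"method": "move_arm", "body": {
  "steps": "0.0003 0.002 0.0003 0 0 0 1;0.0005 0.004 0.0005 0 0 0 1;0.0008 0.006 0.001 0 0 0 1;0.0012 0.008 0.0014 0 0 0 1"
}}

```text
time_s: 6.12
eef_pos: [0.551, -0.0686, 0.0262]
tool_rot: [0.527, 0.472, -0.418, 0.569]
force: [-8.6, 0.0, -5.3]
finger_gap: 0.999
```

Emit:
{"method": "move_arm", "body": {
  "steps": "0.0002 0.0015 0.0002 0 0 0 1;0.0004 0.003 0.0004 0 0 0 1;0.0006 0.004 0.0006 0 0 0 1"
}}

```text
time_s: 6.5
eef_pos: [0.5551, -0.0689, 0.0264]
tool_rot: [0.527, 0.472, -0.418, 0.569]
force: [-8.3, 0.1, -6.0]
finger_gap: 1.002
```

Emit:
{"method": "move_arm", "body": {
  "steps": "0.0002 0.001 0.0001 0 0 0 1;0.0004 0.002 0.0002 0 0 0 1"
}}

```text
time_s: 6.75
eef_pos: [0.5569, -0.0689, 0.0264]
tool_rot: [0.527, 0.472, -0.419, 0.569]
force: [-11.1, -0.4, -3.9]
finger_gap: 1.001
```

```bash
python3 - <<'E'
from h import *
s=save('scene','pics/scene5.png')
t=save('top','pics/top5.png')
i=cv2.imread('pics/scene5.png'); j=cv2.imread('pics/top5.png')
a=cv2.resize(i[150:260,220:350],None,fx=3,fy=3,interpolation=cv2.INTER_CUBIC)
b=cv2.resize(j[110:220,270:400],None,fx=3,fy=3,interpolation=cv2.INTER_CUBIC)
cv2.imwrite('pics/c7.png',np.hstack([a,b]))
st=sensors.get_state();print(st['eef_pos'],st['time_s'],st['force'])
E
```

```text
[ 0.55682827 -0.06893325  0.02636229] 6.85 [-9.47487453  0.48400384 -5.10923975]
```

View pics/c7.png

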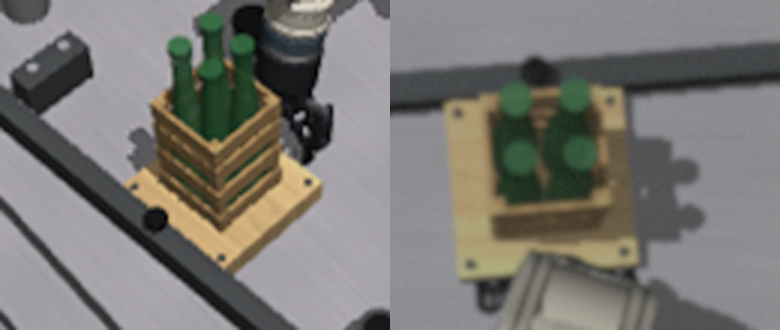

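Emit:
{"method": "move_arm", "body": {
  "steps": "0.0001 0.001 0.0001 0 0 0 1;0.0002 0.002 0.0002 0 0 0 1"
}}

```text
time_s: 7.1
eef_pos: [0.5571, -0.0689, 0.0262]
tool_rot: [0.527, 0.473, -0.42, 0.569]
force: [-20.6, -2.0, 3.7]
finger_gap: 1.0
```

Emit:
{"method": "move_arm", "body": {
  "steps": "0.0001 0.001 0.0001 0 0 0 1"
}}

```text
time_s: 7.22
eef_pos: [0.5572, -0.0689, 0.0262]
tool_rot: [0.526, 0.473, -0.42, 0.568]
force: [-24.8, -2.8, 7.6]
finger_gap: 0.999
```

Emit:
{"method": "move_arm", "body": {
  "steps": "0.0001 0.001 0.0001 0 0 0 1"
}}

```text
time_s: 7.35
eef_pos: [0.5573, -0.0688, 0.0261]
tool_rot: [0.526, 0.473, -0.421, 0.568]
force: [-30.8, -3.3, 11.1]
finger_gap: 1.001
```

```bash
python3 - <<'E'
from h import *
st=sensors.get_state();print(st['joint_pos'].round(3))
R=Ro.from_quat(st['tool_rot']).as_matrix();print(np.degrees(np.arctan2(R[1,0],R[0,0])), R.round(3))
E
```

```text
[-0.312  0.351 -0.51   0.526  0.08   2.742]
5.846996601337401 [[ 0.198  0.976  0.095]
 [ 0.02   0.093 -0.995]
 [-0.98   0.199 -0.001]]
```

Emit:
{"method": "move_arm", "body": {
  "steps": "-0.001 -0.005 0 0 0 0 1;-0.004 -0.02 0 0 0 0 1;-0.009 -0.042 0 0 0 0 1;-0.02 -0.075 0 0 0 0 1;-0.05 -0.095 0 0 0 0 1;-0.09 -0.10 0 0 0 0 1;-0.12 -0.10 0 0 0 0 1;-0.12 -0.10 0 0 0 0 1"
}}

```text
time_s: 8.35
eef_pos: [0.4424, -0.082, 0.1273]
tool_rot: [0.529, 0.467, -0.416, 0.573]
force: [0.3, -0.1, -0.1]
finger_gap: 0.996
```

```bash
python3 - <<'E'
from h import *
t=save('top','pics/top6.png'); j=cv2.imread('pics/top6.png')
cv2.imwrite('pics/c8.png',cv2.resize(j[105:245,260:460],None,fx=4,fy=4,interpolation=cv2.INTER_CUBIC))
st=sensors.get_state();print(st['eef_pos'],st['time_s'],st['force'],st['joint_pos'].round(3))
E
```

```text
[ 0.4420433  -0.08174167  0.12593591] 8.4 [ 0.79568546 -0.67385202  0.0465841 ] [-0.437  0.053 -0.602  0.727  0.108  2.619]
```

View pics/c8.png

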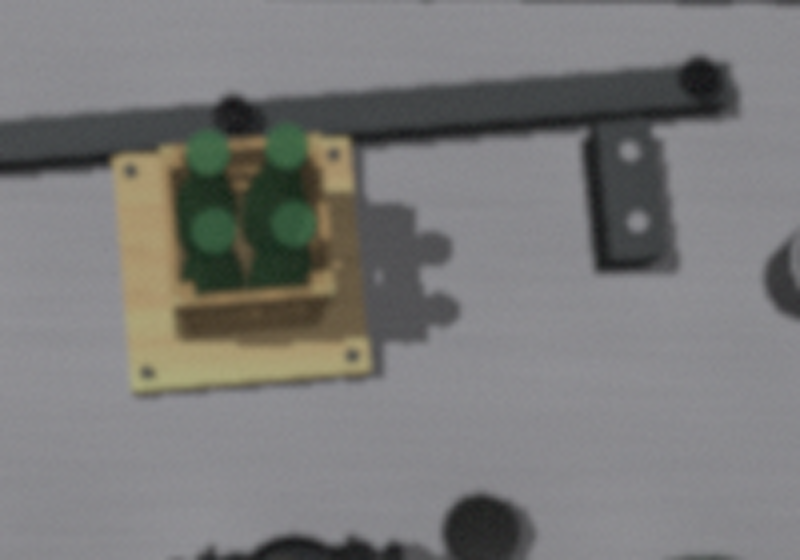

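```bash
python3 - <<'E'
from h import *; import pickle
s=pickle.load(open('top.pkl','rb'))
c=lambda a,b,z:px2w(s,260+(a+.5)/4-.5,105+(b+.5)/4-.5,z)
C=np.array([c(112,156,.032),c(354,136,.032),c(371,373,.032),c(133,387,.032)]);print(C.round(4),C.mean(0))
p=C[0]-C[1];print(np.degrees(np.arctan2(-p[0],p[1]))); p=C[3]-C[2];print(np.degrees(np.arctan2(-p[0],p[1])))
o=np.radians(5.6);yh=np.array([-np.sin(o),np.cos(o),0]);xh=np.array([np.cos(o),np.sin(o),0])
m=C.mean(0); 
print('left face centre',m+.085*yh,'rail-frame centre',[(m-[.737,-.05,0])@v for v in(xh,yh)])
rows([(.44,.11,.20,-39.5,12),(.60,.12,.20,-84.4,12),(.60,.12,.026,-84.4,12)],1)
E
```

```text
[[ 0.728   0.0374  0.032 ]
 [ 0.7455 -0.1361  0.032 ]
 [ 0.5743 -0.1491  0.032 ]
 [ 0.5618  0.0193  0.032 ]] [ 0.65241036 -0.05711502  0.032     ]
5.78392388925995
4.226012563634803
left face centre [0.64411582 0.02747931 0.032     ] rail-frame centre [np.float64(-0.08488022744386728), np.float64(0.0011734422309742259)]
shift [-0.0693  0.032  -0.1909] rot [-2.3657  0.0104 -0.2047] deg 136.1
shift [-0.0347  0.1885 -0.1855] rot [-1.5824  0.0081 -0.3326] deg 92.6
shift [ 0.1352  0.1509 -0.1859] rot [-1.5824  0.0081 -0.3326] deg 92.6
```

Emit:
{"method": "move_arm", "body": {
  "steps": "-0.015 0.005 -0.02 -0.12 0 -0.02 1;-0.03 0.01 -0.05 -0.26 0 -0.05 1;-0.045 0.015 -0.08 -0.40 0 -0.08 1;-0.06 0.02 -0.11 -0.54 0 -0.11 1;-0.069 0.025 -0.145 -0.67 0.003 -0.14 1;-0.069 0.03 -0.171 -0.80 0.004 -0.166 1;-0.065 0.05 -0.178 -0.93 0.004 -0.19 1;-0.06 0.075 -0.18 -1.06 0.005 -0.22 1;-0.05 0.105 -0.183 -1.2 0.006 -0.25 1;-0.045 0.135 -0.184 -1.33 0.007 -0.28 1;-0.04 0.165 -0.185 -1.46 0.008 -0.31 1;-0.0347 0.1885 -0.1855 -1.5824 0.0081 -0.3326 1"
}}

```text
time_s: 9.9
eef_pos: [0.6011, 0.1204, 0.1968]
tool_rot: [-0.11, 0.701, -0.038, 0.704]
force: [0.1, -0.3, 0.0]
finger_gap: 1.0
```

```bash
python3 - <<'E'
from h import *
s=save('scene','pics/scene7.png'); t=save('top','pics/top7.png')
cv2.imwrite('pics/c9.png',np.vstack([np.hstack([cv2.imread('pics/scene7.png')[90:330,150:550],cv2.imread('pics/top7.png')[90:330,130:530]])]))
st=sensors.get_state();print(st['eef_pos'],st['time_s'],st['force'],st['joint_pos'].round(3))
rows([(.639,.095,.026,-84.4,12),(.639,.095,.12,-84.4,12)],1)
E
```

```text
[0.60154754 0.12062999 0.19615597] 10.0 [ 0.44379901  0.06570955 -0.29419994] [ 0.153  0.408  0.083  1.262 -0.208  1.625]
shift [0.1723 0.0065 0.0356] rot [ 0.004  -0.0048 -0.001 ] deg 0.4
shift [ 0.0804 -0.0129  0.0351] rot [ 0.004  -0.0048 -0.001 ] deg 0.4
```

View pics/c9.png

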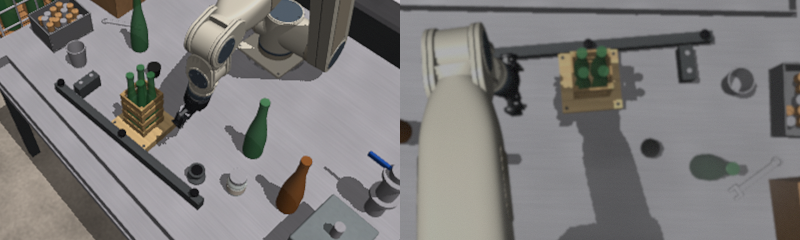

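Emit:
{"method": "move_arm", "body": {
  "steps": "0.02 -0.003 0.009 0 0 0 1;0.05 -0.008 0.022 0 0 0 1;0.0804 -0.0129 0.0351 0 0 0 1;0.11 -0.007 0.0353 0 0 0 1;0.14 0 0.0355 0 0 0 1;0.16 0.004 0.0356 0 0 0 1;0.1723 0.0065 0.0356 0.004 -0.005 -0.001 1;0.1723 0.0065 0.0356 0.004 -0.005 -0.001 1"
}}

```text
time_s: 11.0
eef_pos: [0.637, 0.0945, 0.0279]
tool_rot: [-0.107, 0.699, -0.04, 0.706]
force: [-0.3, -0.7, 0.1]
finger_gap: 0.999
```

```bash
python3 - <<'E'
from h import *
st=sensors.get_state();print(st['eef_pos'],st['time_s'],st['force'],st['joint_pos'].round(3))
o=np.radians(5.6);yh=np.array([-np.sin(o),np.cos(o),0])
p=np.array([.637,.095,.026])
rows([tuple(p-d*yh)+(-84.4,12) for d in(.0,.04,.052,.06,.14,.21,.225)],1)
E
```

```text
[0.63700179 0.09448283 0.02790347] 11.0 [-0.25893483 -0.66478389  0.1317586 ] [ 0.105  0.566 -0.105  0.901 -0.209  1.582]
shift [0.0018 0.0009 0.    ] rot [-0.0036  0.0007 -0.0006] deg 0.2
shift [ 0.01   -0.0382  0.0002] rot [-0.0036  0.0007 -0.0006] deg 0.2
shift [ 0.0125 -0.05    0.0002] rot [-0.0036  0.0007 -0.0006] deg 0.2
shift [ 0.0142 -0.0578  0.0002] rot [-0.0036  0.0007 -0.0006] deg 0.2
shift [ 0.0308 -0.1361  0.0005] rot [-0.0036  0.0007 -0.0006] deg 0.2
shift [ 0.0453 -0.2045  0.0008] rot [-0.0036  0.0007 -0.0006] deg 0.2
shift [ 0.0484 -0.2192  0.0008] rot [-0.0036  0.0007 -0.0006] deg 0.2
```

Emit:
{"method": "move_arm", "body": {
  "steps": "0.004 -0.010 0 0 0 0 1;0.007 -0.024 0 0 0 0 1;0.01 -0.038 0.0002 0 0 0 1;0.0115 -0.045 0.0002 0 0 0 1;0.0125 -0.05 0.0002 0 0 0 1;0.0138 -0.056 0.0002 0 0 0 1;0.0155 -0.064 0.0002 0 0 0 1;0.017 -0.071 0.0003 0 0 0 1;0.0187 -0.079 0.0003 0 0 0 1;0.0203 -0.087 0.0003 0 0 0 1"
}}

```text
time_s: 12.25
eef_pos: [0.6465, 0.0083, 0.0271]
tool_rot: [-0.106, 0.698, -0.038, 0.707]
force: [-2.0, 12.4, 3.3]
finger_gap: 0.997
```

```bash
python3 - <<'E'
from h import *
s=save('scene','pics/scene8.png'); t=save('top','pics/top8.png')
f=lambda n,y,x:cv2.resize(cv2.imread(n)[y:y+130,x:x+180],None,fx=2.2,fy=2.2,interpolation=cv2.INTER_CUBIC)
cv2.imwrite('pics/c10.png',np.hstack([f('pics/scene8.png',130,210),f('pics/top8.png',110,260)]))
st=sensors.get_state();print(st['eef_pos'],st['time_s'],st['force'])
E
```

```text
[0.64662535 0.00704752 0.02710361] 12.35 [-1.21236388  6.52629625  1.4024885 ]
```

View pics/c10.png

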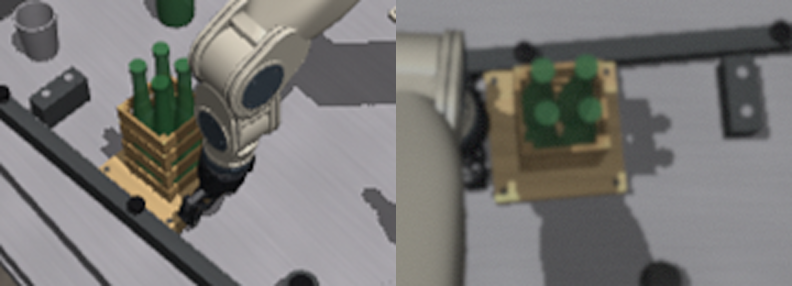

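Emit:
{"method": "move_arm", "body": {
  "steps": "0.0018 -0.009 0 0 0 0 1;0.0037 -0.018 0 0 0 0 1;0.0055 -0.027 0 0 0 0 1;0.0074 -0.036 0.0001 0 0 0 1;0.0092 -0.045 0.0001 0 0 0 1;0.011 -0.054 0.0002 0 0 0 1;0.0129 -0.063 0.0002 0 0 0 1;0.0147 -0.072 0.0002 0 0 0 1;0.0165 -0.081 0.0003 0 0 0 1;0.0184 -0.09 0.0003 0 0 0 1;0.0202 -0.099 0.0003 0 0 0 1;0.0218 -0.107 0.0003 0 0 0 1"
}}

```text
time_s: 13.85
eef_pos: [0.6569, -0.1008, 0.0272]
tool_rot: [-0.106, 0.698, -0.038, 0.707]
force: [-1.4, 10.5, -0.5]
finger_gap: 1.002
```

```bash
python3 - <<'E'
from h import *
s=save('scene','pics/scene9.png'); t=save('top','pics/top9.png')
f=lambda n,y,x:cv2.resize(cv2.imread(n)[y:y+130,x:x+180],None,fx=2.2,fy=2.2,interpolation=cv2.INTER_CUBIC)
cv2.imwrite('pics/c11.png',np.hstack([f('pics/scene9.png',110,190),f('pics/top9.png',110,280)]))
st=sensors.get_state();print(st['eef_pos'],st['time_s'],st['force'])
R=Ro.from_quat(st['tool_rot']).as_matrix();print(np.degrees(np.arctan2(R[1,0],R[0,0])), R.round(3))
E
```

```text
[ 0.65704837 -0.10196608  0.02725396] 13.95 [ 0.36516994  3.43374331 -1.17958139]
-83.87636019577928 [[ 0.022 -0.094  0.995]
 [-0.204  0.974  0.096]
 [-0.979 -0.205  0.002]]
```

View pics/c11.png

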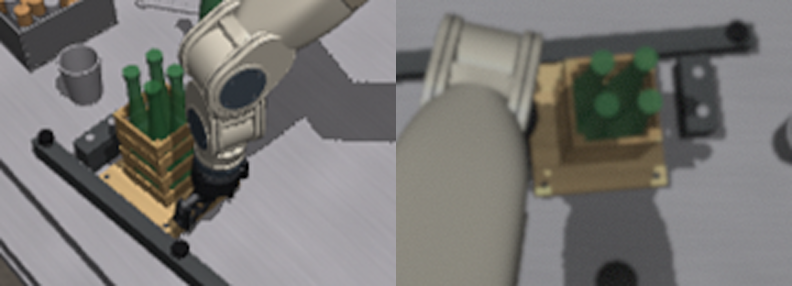

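Emit:
{"method": "move_arm", "body": {
  "steps": "0.0012 -0.006 0 0 0 0 1;0.0025 -0.012 0 0 0 0 1;0.0035 -0.017 0 0 0 0 1;0.0043 -0.021 0 0 0 0 1"
}}

```text
time_s: 14.45
eef_pos: [0.6589, -0.122, 0.0273]
tool_rot: [-0.106, 0.698, -0.038, 0.707]
force: [-1.7, 11.6, -0.7]
finger_gap: 0.999
```

Emit:
{"method": "move_arm", "body": {
  "steps": "0.0004 -0.002 0 0 0 0 1;0.0008 -0.004 0 0 0 0 1"
}}

```text
time_s: 14.7
eef_pos: [0.6593, -0.126, 0.0273]
tool_rot: [-0.106, 0.698, -0.038, 0.707]
force: [-1.4, 10.7, -1.3]
finger_gap: 1.001
```

Emit:
{"method": "move_arm", "body": {
  "steps": "0.0002 -0.001 0 0 0 0 1;0.0004 -0.002 0 0 0 0 1"
}}

```text
time_s: 14.95
eef_pos: [0.6595, -0.1279, 0.0273]
tool_rot: [-0.106, 0.698, -0.038, 0.707]
force: [-1.0, 10.6, -0.3]
finger_gap: 1.001
```

Emit:
{"method": "move_arm", "body": {
  "steps": "0.0002 -0.001 0 0 0 0 1;0.0004 -0.002 0 0 0 0 1"
}}

```text
time_s: 15.2
eef_pos: [0.6596, -0.1299, 0.0273]
tool_rot: [-0.106, 0.698, -0.038, 0.707]
force: [-1.2, 10.7, -1.8]
finger_gap: 0.997
```

Emit:
{"method": "move_arm", "body": {
  "steps": "0.0002 -0.001 0 0 0 0 1;0.0003 -0.0015 0 0 0 0 1"
}}

```text
time_s: 15.45
eef_pos: [0.6596, -0.1303, 0.0272]
tool_rot: [-0.106, 0.698, -0.037, 0.707]
force: [-1.3, 17.4, 0.5]
finger_gap: 1.001
```

```bash
python3 - <<'E'
from h import *
s=save('scene','pics/scene10.png'); t=save('top','pics/top10.png')
f=lambda n,y,x:cv2.resize(cv2.imread(n)[y:y+90,x:x+130],None,fx=3,fy=3,interpolation=cv2.INTER_CUBIC)
cv2.imwrite('pics/c12.png',np.hstack([f('pics/scene10.png',140,190),f('pics/top10.png',115,325)]))
st=sensors.get_state();print(st['eef_pos'],st['time_s'],st['force'])
E
```

```text
[ 0.65963029 -0.13027428  0.02725407] 15.55 [-1.76816788 15.39659255  0.23668002]
```

View pics/c12.png

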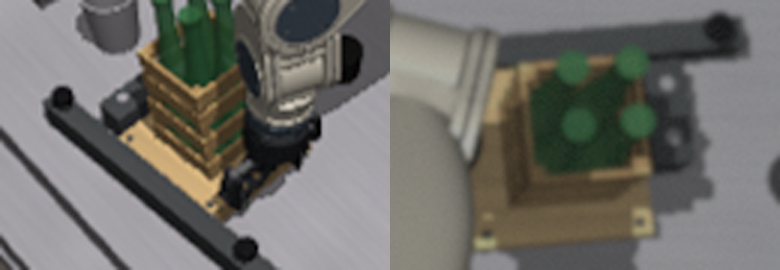

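Emit:
{"method": "move_arm", "body": {
  "steps": "0.0002 -0.001 0 0 0 0 1;0.0004 -0.002 0 0 0 0 1"
}}

```text
time_s: 15.8
eef_pos: [0.6595, -0.1306, 0.0272]
tool_rot: [-0.105, 0.699, -0.035, 0.707]
force: [-3.2, 28.1, 5.8]
finger_gap: 1.004
```

Emit:
{"method": "move_arm", "body": {
  "steps": "0.0001 -0.0005 0 0 0 0 1;0.0001 -0.0005 0 0 0 0 1"
}}

```text
time_s: 16.05
eef_pos: [0.6595, -0.1306, 0.0272]
tool_rot: [-0.105, 0.699, -0.035, 0.707]
force: [-4.0, 26.6, 5.1]
finger_gap: 1.002
```

Emit:
{"method": "move_arm", "body": {
  "steps": "-0.001 0.005 0 0 0 0 1;-0.004 0.02 0 0 0 0 1;-0.01 0.045 0 0 0 0 1;-0.02 0.075 0 0 0 0 1;-0.035 0.10 -0.02 0 0 0 1;-0.06 0.11 -0.06 0 0 0 1;-0.09 0.105 -0.11 0 0 0 1;-0.11 0.10 -0.16 0 0 0 1;-0.12 0.098 -0.2 0 0 0 1;-0.12 0.098 -0.23 0 0 0 1;-0.12 0.098 -0.23 0 0 0 1"
}}

```text
time_s: 17.42
eef_pos: [0.4182, -0.038, 0.1251]
tool_rot: [-0.107, 0.698, -0.041, 0.707]
force: [0.3, 0.3, -0.2]
finger_gap: 1.0
```

```bash
python3 - <<'E'
from h import *
s=save('scene','pics/scene11.png'); t=save('top','pics/top11.png')
f=lambda n,y,x:cv2.resize(cv2.imread(n)[y:y+100,x:x+140],None,fx=5.6,fy=5.6,interpolation=cv2.INTER_CUBIC)
cv2.imwrite('pics/c13.png',f('pics/scene11.png',150,190));cv2.imwrite('pics/c14.png',f('pics/top11.png',110,310))
st=sensors.get_state();print(st['eef_pos'],st['time_s'],st['force'],st['joint_pos'].round(2))
E
```

```text
[ 0.42050367 -0.03813701  0.12507269] 17.525 [ 0.18264526 -0.23001325  0.68795701] [-0.16  0.11 -0.53  0.87 -0.2   1.31]
```

View pics/c13.png

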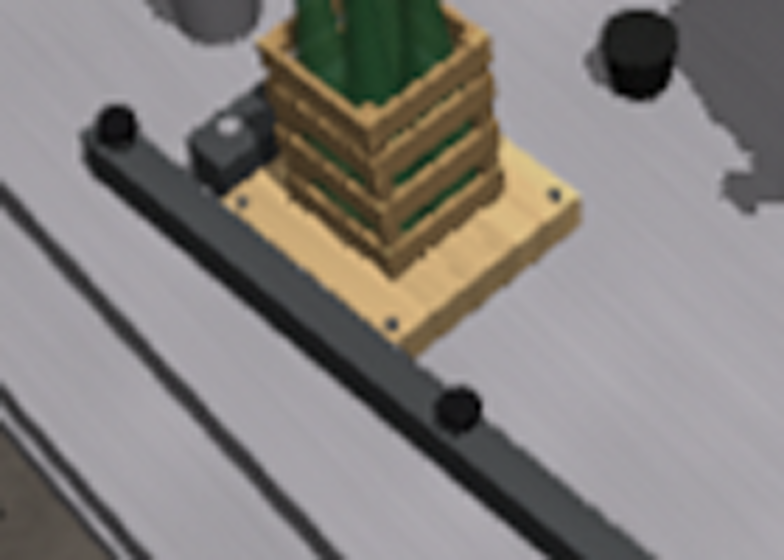

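View pics/c14.png

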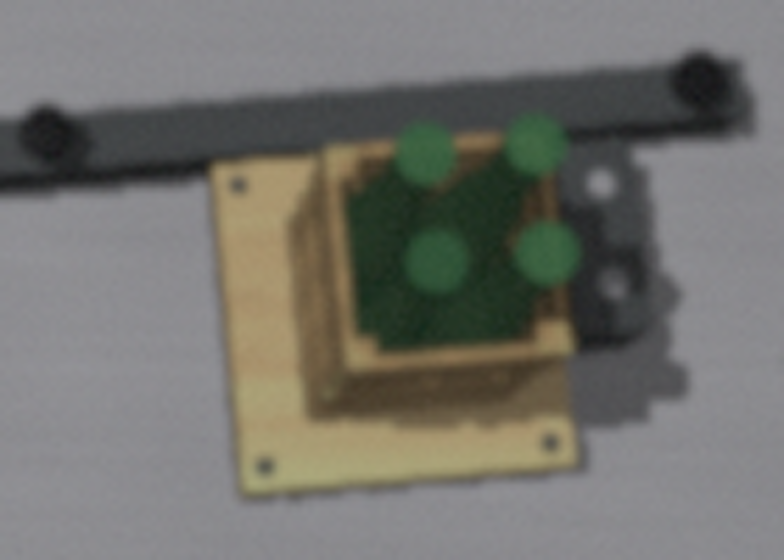

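The crate sits flush against rail and stop. To make sure, I'll press gently once more from the front.

```bash
python3 - <<'E'
from h import *
rows([(.42,-.10,.16,5.6,12),(.47,-.2365,.16,5.6,12),(.54,-.239,.12,5.6,12)],-1)
R0=orient(5.6,12,-1)
plan([.54,-.239,.026],R0,np.array([.54,-.239,.12]),R0)
E
```

```text
shift [-0.0214 -0.0675 -0.0062] rot [1.5773 0.0038 0.3252] deg 92.3
shift [ 0.008  -0.205   0.0306] rot [1.5773 0.0038 0.3252] deg 92.3
shift [ 0.0494 -0.2055  0.0999] rot [1.5773 0.0038 0.3252] deg 92.3
shift [ 0.0919 -0.0195  0.    ] rot [0. 0. 0.] deg 0.0
```

Emit:
{"method": "move_arm", "body": {
  "steps": "-0.01 -0.02 -0.005 0.13 0 0.03 1;-0.02 -0.04 -0.006 0.27 0 0.055 1;-0.021 -0.065 -0.006 0.41 0 0.085 1;-0.018 -0.09 0 0.55 0 0.115 1;-0.013 -0.115 0.006 0.69 0 0.14 1;-0.008 -0.14 0.013 0.83 0.001 0.17 1;-0.003 -0.165 0.02 0.97 0.002 0.20 1;0.002 -0.185 0.025 1.11 0.003 0.23 1;0.008 -0.205 0.031 1.25 0.003 0.26 1;0.022 -0.205 0.055 1.38 0.004 0.285 1;0.036 -0.205 0.08 1.5 0.004 0.31 1;0.0494 -0.2055 0.0999 1.5773 0.0038 0.3252 1"
}}

```text
time_s: 19.02
eef_pos: [0.5412, -0.2395, 0.1182]
tool_rot: [0.528, 0.471, -0.419, 0.569]
force: [0.3, 0.3, 0.2]
finger_gap: 1.002
```

Emit:
{"method": "move_arm", "body": {
  "steps": "0.02 -0.004 0 0 0 0 1;0.045 -0.0095 0 0 0 0 1;0.07 -0.015 0 0 0 0 1;0.085 -0.018 0 0 0 0 1;0.09 -0.019 0 0 0 0 1"
}}

```text
time_s: 19.65
eef_pos: [0.5398, -0.2389, 0.0256]
tool_rot: [0.527, 0.473, -0.418, 0.569]
force: [-0.3, 0.1, -0.0]
finger_gap: 0.999
```

```bash
python3 - <<'E'
from h import *
s=save('scene','pics/scene12.png'); t=save('top','pics/top12.png')
f=lambda n,y,x:cv2.resize(cv2.imread(n)[y:y+130,x:x+180],None,fx=2.2,fy=2.2,interpolation=cv2.INTER_CUBIC)
cv2.imwrite('pics/c15.png',np.hstack([f('pics/scene12.png',110,190),f('pics/top12.png',120,280)]))
st=sensors.get_state();print(st['eef_pos'],st['time_s'],st['force'],st['joint_pos'].round(2))
rows([(.56,-.2375,.027,5.6,12),(.568,-.237,.027,5.6,12),(.574,-.2365,.027,5.6,12)],-1)
E
```

```text
[ 0.53983068 -0.23900418  0.02654422] 19.75 [ 0.56639055 -0.27280812  0.36683993] [-0.62  0.4  -0.42  0.59  0.14  2.43]
shift [0.0037 0.0199 0.0005] rot [ 0.0001 -0.0012  0.0023] deg 0.1
shift [0.0054 0.0277 0.0008] rot [ 0.0001 -0.0012  0.0023] deg 0.1
shift [0.0066 0.0336 0.0009] rot [ 0.0001 -0.0012  0.0023] deg 0.1
```

View pics/c15.png

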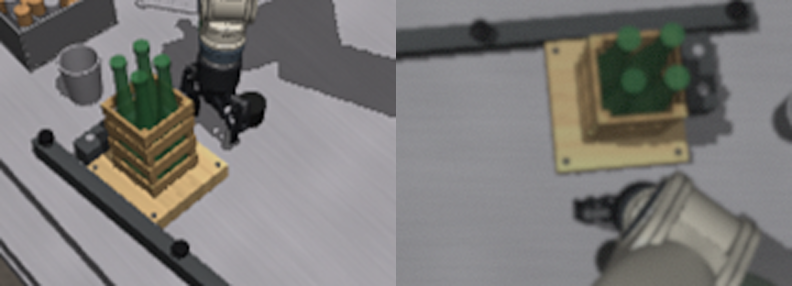

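Emit:
{"method": "move_arm", "body": {
  "steps": "0.0015 0.008 0.0002 0 0 0 1;0.0028 0.015 0.0004 0 0 0 1;0.0037 0.02 0.0005 0 0 0 1;0.0046 0.024 0.0006 0 0 0 1;0.0052 0.027 0.0008 0 0 0 1"
}}

```text
time_s: 20.38
eef_pos: [0.5671, -0.237, 0.0277]
tool_rot: [0.527, 0.472, -0.418, 0.57]
force: [-0.3, -0.6, -0.5]
finger_gap: 1.002
```

Emit:
{"method": "move_arm", "body": {
  "steps": "0.0002 0.001 0 0 0 0 1;0.0004 0.002 0 0 0 0 1"
}}

```text
time_s: 20.62
eef_pos: [0.5688, -0.2368, 0.0277]
tool_rot: [0.527, 0.472, -0.418, 0.57]
force: [-0.6, 0.3, 0.8]
finger_gap: 0.999
```

Emit:
{"method": "move_arm", "body": {
  "steps": "0.0002 0.001 0 0 0 0 1;0.0004 0.002 0 0 0 0 1"
}}

```text
time_s: 20.88
eef_pos: [0.5709, -0.2367, 0.0277]
tool_rot: [0.527, 0.472, -0.418, 0.57]
force: [-0.2, 0.3, -0.2]
finger_gap: 0.995
```

Emit:
{"method": "move_arm", "body": {
  "steps": "0.0002 0.001 0 0 0 0 1;0.0004 0.002 0 0 0 0 1"
}}

```text
time_s: 21.12
eef_pos: [0.5727, -0.2364, 0.0277]
tool_rot: [0.527, 0.472, -0.418, 0.57]
force: [-4.7, -1.4, 3.1]
finger_gap: 1.001
```

Emit:
{"method": "move_arm", "body": {
  "steps": "0.0002 0.001 0 0 0 0 1;0.0003 0.0015 0 0 0 0 1"
}}

```text
time_s: 21.38
eef_pos: [0.5729, -0.2364, 0.0276]
tool_rot: [0.526, 0.472, -0.419, 0.569]
force: [-12.7, -2.0, 7.6]
finger_gap: 1.004
```

Emit:
{"method": "move_arm", "body": {
  "steps": "0.0002 0.001 0 0 0 0 1;0.0004 0.002 0 0 0 0 1"
}}

```text
time_s: 21.62
eef_pos: [0.5732, -0.2363, 0.0275]
tool_rot: [0.526, 0.473, -0.42, 0.568]
force: [-20.2, -2.4, 13.5]
finger_gap: 0.997
```

Emit:
{"method": "move_arm", "body": {
  "steps": "0 0 0 0 0 0 1;0.0001 0.0005 0 0 0 0 1"
}}

```text
time_s: 21.88
eef_pos: [0.5737, -0.2361, 0.0275]
tool_rot: [0.526, 0.473, -0.42, 0.568]
force: [-22.6, -3.0, 15.5]
finger_gap: 0.996
```

Emit:
{"method": "move_arm", "body": {
  "steps": "0.0002 0.001 0 0 0 0 1;0.0002 0.001 0 0 0 0 1"
}}

```text
time_s: 22.12
eef_pos: [0.5738, -0.2361, 0.0275]
tool_rot: [0.526, 0.473, -0.421, 0.568]
force: [-25.7, -3.3, 17.6]
finger_gap: 0.998
```

Emit:
{"method": "move_arm", "body": {
  "steps": "-0.001 -0.005 0 0 0 0 1;-0.003 -0.015 0 0 0 0 1;-0.008 -0.03 0 0 0 0 1;-0.025 -0.034 0 0 0 0 1;-0.055 -0.03 0 0 0 0 1;-0.095 -0.022 0 0 0 0 1;-0.13 -0.03 0 0 0 0 1;-0.15 -0.06 -0.03 0 0 0 1;-0.15 -0.09 -0.07 0 0 0 1;-0.15 -0.12 -0.10 0 0 0 1;-0.15 -0.14 -0.12 0 0 0 1;-0.15 -0.14 -0.12 0 0 0 1"
}}

```text
time_s: 23.62
eef_pos: [0.3977, -0.1318, 0.1467]
tool_rot: [0.527, 0.472, -0.418, 0.571]
force: [1.1, 0.1, -0.1]
finger_gap: 0.998
```

```bash
python3 - <<'E'
from h import *
s=save('scene','pics/scene13.png'); t=save('top','pics/top13.png')
f=lambda n,y,x:cv2.resize(cv2.imread(n)[y:y+100,x:x+140],None,fx=5.6,fy=5.6,interpolation=cv2.INTER_CUBIC)
cv2.imwrite('pics/c16.png',f('pics/top13.png',110,310))
a=cv2.imread('pics/scene13.png'); cv2.imwrite('pics/c17.png',cv2.resize(a[60:330,120:480],None,fx=2,fy=2,interpolation=cv2.INTER_CUBIC))
st=sensors.get_state();print(st['eef_pos'],st['time_s'],st['force'])
E
```

```text
[ 0.39967771 -0.13345675  0.14695289] 23.725 [ 0.51736922 -0.4382858   0.59465188]
```

View pics/c16.png

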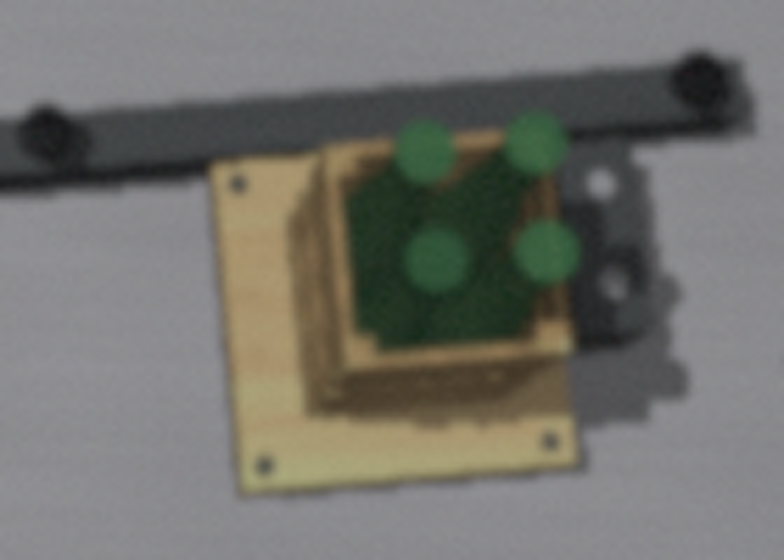

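View pics/c17.png

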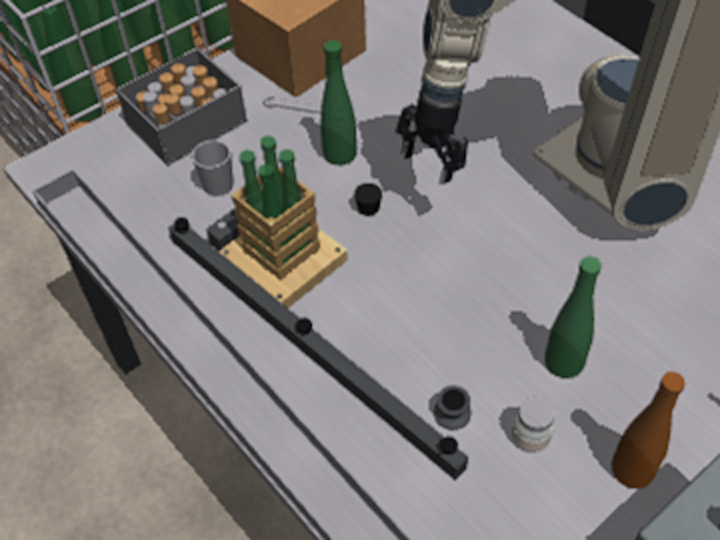

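View pics/top13.png

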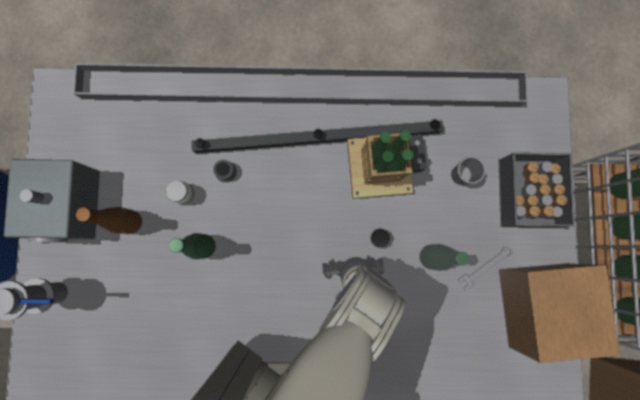

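```bash
python3 - <<'E'
from h import *; import pickle
g=lambda n:cv2.cvtColor(cv2.imread(n),cv2.COLOR_BGR2GRAY).astype('float32')
a,b,z=g('pics/top11.png'),g('pics/top13.png'),g('pics/top0.png')
print('crate px shift 11->13',cv2.phaseCorrelate(a[140:205,345:412],b[140:205,345:412]))
for n,(x,y) in dict(bung=(381,238),cup=(470,172),jar=(180,191),a=(192,245),bb=(443,257),c=(110,218),wr=(487,267)).items():
    print(n,cv2.phaseCorrelate(np.ascontiguousarray(z[y-18:y+18,x-22:x+22]),np.ascontiguousarray(b[y-18:y+18,x-22:x+22])))
t=pickle.load(open('top.pkl','rb'))
C=np.array([px2w(t,310+(u+.5)/5.6-.5,110+(v+.5)/5.6-.5,.032) for u,v in((211,163),(241,491),(580,464))])
m=(C[0]+C[2])/2; o=np.radians(5.6)
d=m-np.array([.737,-.05,0]);print('rail frame centre',d@[np.cos(o),np.sin(o),0],d@[-np.sin(o),np.cos(o),0])
E
```

```text
crate px shift 11->13 ((-0.1172776690582964, -0.22126892321188762), 0.9714411971745668)
bung ((0.452369514199205, -0.08811621336177566), 0.921443917427534)
cup ((0.6216548530946184, -0.2716201726097047), 0.9439642335161751)
jar ((0.6020568186643089, 0.017461511647208994), 0.9404945352931081)
a ((0.5531029697995002, 0.0981770393470427), 1.0091566609747615)
bb ((0.8763868728084603, -0.1573842900141038), 0.8443959652641673)
c ((0.5091362960437564, 0.12808827515117827), 1.0080117696597253)
wr ((0.46681722130989556, -0.098925611765182), 1.0133988209712652)
rail frame centre -0.08519733036427415 -0.17039654567957246
```

```bash
python3 -c "
from workcell import finish_job; print(finish_job())"
```

```text
the job is handed in; nothing more can be done
None
```

The crate is in place: its base sits flush against the back rail and against the end stop, which is at the right end. I have handed the job in.

**What I did:**
- I pushed the crate with both open fingertips on the base board, roughly 2 cm above the bench and below the board's top.
- I first pushed it from the front onto the rail, turning it about 7° to line up, then slid it along the rail to the stop, and last pressed it once more from the front.
- The presses against the rail and stop peaked at about 25 to 31 N. I then backed the arm clear, with no force reading beyond noise.

**Last checks:**
- **Crate position:** its centre measured 85.2 mm in front of the rail's face and 170.4 mm from mid-length. The ideal is 85 and 170 mm, and the camera is good to about 2 mm.
- **Final press:** it moved the crate about 0.6 mm closer to the rail. The pictures also suggest about 0.3 mm away from the stop, which is within measurement noise, so I did not press the stop side again.
- **Other objects:** the bung, cup, jar, bottles and wrench looked unmoved. The image comparison gave every one of them a similar shift of 0.5 to 0.9 pixel, which I take to be a measuring bias. Bottle_b read highest at 0.9 pixel, with the weakest match.
- **Time:** about 24 s of the 58 s allowed.

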